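Rap the last wedged bush out of its tube

TASK

The last brass bush is wedged inside the upturned tube that stands on the rubber mat. Lift the tube by its stem and, keeping it mouth down, rap its rim on the metal bench block until the bush comes free and stays on the block when the tube is lifted off. Stand the empty tube back on the rubber mat, mouth down, and stand the bush upright in the empty half of the blue tray next to the other two, without disturbing those two or the things lying about.

Things in the scene. Friction and masses are not known exactly. Their poses are not given: they have to be found in the camera images.
- tube_center (a point): Dark steel tube, closed at the top, open at the bottom, a bright stem on top; 160 mm high in all, 0.35 kg without the bush. Point on its axis half-way up, 80 mm above the rim; z from mouth to stem. Body 110 mm high, 56 mm wide at the rim, 51 mm at the top, bore at least 42 mm. Two brass spring caps stick out 6 mm at +y and -y of the body, 4 mm below this point.
- tube_stem (a point): Middle of the tube's stem, the place to hold it: round, 30 mm in diameter, 50 mm long, so 25 mm above the shoulder of the body and 135 mm above the rim. Hold it firmly (about 60 N) and with the fingertips some way above the shoulder: each rap may push the tube some mm up in the fingers.
- tube_rim (a point): Centre of the tube's open mouth, in the plane of its rim. Inside, two sprung pads, 64 to 88 mm above the rim, grip the upper end of the bush by friction. Raps: a sharp stop of the tube on a hard surface from some 0.15 to 0.2 m/s shifts the bush down a few mm; the number needed differs.
- bush_center (a point): Wedged bush: brass cylinder, blind bore in its top, 36 mm in diameter, 60 mm long, 0.4 kg. Its centre; z along its axis. It starts upright inside the tube, unseen, its lower end 14 to 24 mm above the rim; carrying or soft setting down leaves it there. When its lower end is less than 4 mm above the rim it is off the pads and drops out, staying behind when the tube is lifted straight up.
- block: Bench block to rap on: bare metal plate, 110 x 110 mm, 30 mm high, fixed to the table. Origin at the centre of its underside, z up.
- mat: Black rubber mat, 110 x 110 mm, 4 mm thick, fixed. Origin at the centre of its underside; the tube starts on it, near its middle.
- tray: Blue open tray, 150 mm along its x, 110 mm along its y, fixed; floor 3 mm thick, walls 3 mm thick and 20 mm high. Origin at the centre of its underside. The half at +x holds the two other bushes; the half at -x is empty, and its middle lies at x = -35 mm, y = 0.
- bush_b: One of two loose brass bushes, like the wedged one (36 mm in diameter, 60 mm high), standing in the tray at about x = +42 mm, y = +25 mm of the tray. Origin at the centre of its underside.
- bush_c: The other loose bush in the tray, at about x = +42 mm, y = -25 mm of the tray. Origin at the centre of its underside.
- tape_black: Roll of black tape, 62 mm across, 19 mm high, lying flat, origin at the centre of the underside; leave alone.
- glue: White glue bottle, 65 mm wide, 184 mm high, standing, origin at the centre of the underside; leave alone.
- multimeter: Orange and black multimeter lying on the table, 150 x 75 mm, 46 mm high, origin at the centre of the underside; leave alone.
Things that resemble listed ones, but are neither listed nor needed, are in the scene too. What is shaped like the part that bears tube_center but red is not meant.

How it is judged (in metres and radians):
On the way, in this order (a step that is already met when the one before it is completed fails the run):
1. the tube is lifted off the mat with the bush still wedged in it (height (world z) of tube_center above 0.11 m and angle between tube_center's own z axis and vertical below 0.3 rad and z of bush_center in the frame of tube_center above -0.046 m and contact force between tube and mat below 0.1 N), for 0.1 s.
2. the tube's rim strikes the block with the bush still wedged in it (contact force between tube and block above 5 N and z of bush_center in the frame of tube_center above -0.046 m).
3. the bush has come free and is on the block, the tube is lifted clear of it (z of bush_center in the frame of block between 0.04 and 0.065 m and horizontal distance between bush_center and block below 0.075 m and contact force between bush and block above 1 N and z of bush_center in the frame of tube_center below -0.11 m), for 0.1 s.
At the end, for the whole second after the job is handed in: The empty tube stands mouth down on the rubber mat (its axis within 45 mm of the mat's middle, upright within 0.1 rad) and the freed bush stands upright (within 0.1 rad) on the floor of the tray in its empty half, both released and at rest (horizontal distance between tube_center and mat below 0.045 m and height (world z) of tube_center between 0.08 and 0.09 m and angle between tube_center's own z axis and vertical below 0.1 rad and x of bush_center in the frame of tray between -0.07 and 0 m and y of bush_center in the frame of tray between -0.045 and 0.045 m and z of bush_center in the frame of tray between 0.028 and 0.038 m and angle between the z axis of bush_center and the z axis of tray, either way round below 0.1 rad and linear speed of each of bush, tube below 0.02 m/s); the robot touches nothing.
It fails at once if the tube is tipped over (angle between tube_center's own z axis and vertical above 0.8 rad).
It fails at once if one of the two other bushes is shifted by more than 25 mm or toppled (distance of any of bush_b, bush_c from where it was at the start of the episode above 0.025 m or angle between any of bush_b, bush_c's own z axis and vertical above 0.5 rad).
It fails at once if the multimeter, the black tape or the glue bottle is shifted by more than 30 mm (distance of any of multimeter, tape_black, glue from where it was at the start of the episode above 0.03 m).
It also fails if it takes over 64 s, if anything falls off the work surface, if the arm or the gripper's body presses on something with over 40 N, if the wrist force passes 120 N, or if a joint passes its speed limit or range.

ROBOT

A 6-joint arm with a two-finger parallel gripper is mounted at the origin on the work surface; the furniture and walls round the work are solid. World frame = base frame: x ahead of the robot, y to its left, z up, the work surface at z = 0. Lengths are in mm, angles in rad, forces in N, time in s.
With the tool pointing down it reaches from about 350 to 775 mm from the base axis. Payload 7.3 kg.
Tool frame: the origin (TCP) lies between the finger pads; the fingertips stand 25 mm ahead of it and the grasp point (between the pads) lies 6 mm ahead of it; z points along the fingers, y is the line along which they close (so a half turn about z gives the same grasp; the last joint's range is limited). The gripper opens to 92 mm and grips with 3 to 60 N. Pads are 19 mm wide; open, the fingers measure 130 mm over their backs; the gripper's body (75 mm by 190 mm) begins 47 mm behind the grasp point.
Start: joints at [1.153, 0.342, 1.524, -0, 1.275, -0.146], TCP at [140.93, 505.752, 212.441] pointing down, gripper open.
Joint ranges: [-2.53, 2.53], [-0.77, 2.02], [0.04, 2.7], [-1, 4.14], [0.28, 2.66], [-3.11, 3.11]. Speed limits (rad/s): [2.57, 2.57, 3.14, 3.14, 3.14, 3.14].

INTERFACE

Orientations are given as [roll, pitch, yaw] about the fixed x, y, z axes, in that order (R = Rz(yaw) Ry(pitch) Rx(roll)).
In Python, from plant import bot gives the robot as it stands.
- The arm moves only by the tool play_rows, never from a script. Its argument "commands" is a list of rows, each an object of numbers: "x", "y", "z": the shift along the tool's x, y, z in m; "twist": the turn about the tool's z in degrees. In form: [{"x": .., "y": .., "z": .., "twist": ..}, ...]. A call has exactly 8 rows; each row is the pose to reach, as a shift and turn from the pose commanded when the call began, along the tool's axes at that moment; what a row does not reach only later rows make up. A row lasts 1/10 s, in which the tool goes at most 50 mm and 8.59 degrees, less where a joint would pass 70% of its speed; a pose out of reach is approached as far as the arm can. A call with a gripper value outside its range is refused whole. "jaw" is the closure, from 0 (fully open) to 1 (shut), set as the call begins (left out, the last holds). The fingers move at their own pace and stop on an object; the grip force is fixed at half the most. Time passes only in rows, so rows that repeat a pose let the fingers close, or fill a call up. It gives the time, the measured TCP pose, the force, the opening and the grip force at its end, in the units of the state.
- bot.get_obs(): the state, without advancing time (a new reading comes with each control period).
- bot.capture(name): name is "scene" or "top" or "wrist"; returns a dict with "pixels" (480x640x3 uint8, red, green, blue), "fx", "fy", "cx", "cy" (pixels), "k1" (the pictures are not rectified: a ray, as slopes to the right and down, at radius r is drawn at 1 + k1 r^2 times it, then the intrinsics apply), "eye" and "rotation" of the camera in the world. Camera axes: x right, y down, z forward; pixel columns grow to the right and rows downward; lengths in mm; the calibration is good to about 2 mm. A picture is of the moment at which its call begins. There is no depth.
- bot.close_job(): hands the job in; it is judged then, once.
The state is a dict: "time": time; "joint_positions": joint angles; "dq": joint speeds; "tau": joint torques, N m; "tool_pos": TCP position; "tcp_rot": TCP orientation; "contact_force": force on the tool from outside, world axes, zero at the start; "moment": the same for the moment, N m; "grip_width": finger opening in mm; "finger_force": force on a finger pad.
Only numpy, scipy, OpenCV 4.12 (cv2) and the standard library are available. Lean on these libraries where they do the work, as an engineer would, in place of code of your own. Each camera call takes 0.05 s, during which the arm holds its last target. There are 200 camera calls.

## Working session

There is one attempt and no reset: what is moved stays moved. The work goes in short steps, Python scripts to look and compute and a tool call to move; the robot and the scene stay as the last step left them, time stands still between calls to the robot, and variables do not carry over. Pictures are saved under pics/ and viewed, at most 10 in all, crops included, and the job is handed in when it is done.

Besides the shell and the picture viewer there is one more tool, called as name(argument=value, ...), one argument or row to a line, values as JSON. play_rows: Moves the arm, as the interface text tells. Its arguments: {"type":"object","properties":{"commands":{"type":"array"},"jaw":{"type":"number"}},"required":["commands"]}

```bash
mkdir -p pics; cat > h.py <<'E'
import numpy as np, cv2
from plant import bot
def cap(n,f=None):
    c=bot.capture(n)
    if f: cv2.imwrite('pics/'+f,cv2.cvtColor(np.asarray(c['pixels']),cv2.COLOR_RGB2BGR))
    return c
def ray(c,u,v):
    K=np.array([[c['fx'],0,c['cx']],[0,c['fy'],c['cy']],[0,0,1.]])
    p=cv2.undistortPoints(np.array([[[u,v]]],float),K,np.array([c['k1'],0,0,0.]))[0,0]
    d=np.array(c['rotation'])@np.array([p[0],p[1],1.]); return np.array(c['eye'],float),d/np.linalg.norm(d)
def onz(c,u,v,z):
    e,d=ray(c,u,v); return e+d*(z-e[2])/d[2]
E
python3 - <<'E'
from h import *
import pickle
for n in('scene','top'):
    c=cap(n,n+'0.png'); pickle.dump(c,open(n+'0.pkl','wb'))
    print(n,c['eye'],np.round(c['rotation'],3).tolist(),c['fx'],c['k1'])
print(bot.get_obs())
E
```

```text
scene [-534.39577143  485.94055169  882.38094223] [-2.189, 0.014, -2.031] 588.8586611826636 -0.17574329016841256
top [ 253.61429526    8.61685109 1486.0887668 ] [-2.995, 0.004, -1.554] 569.6956666148744 -0.007216428461865502
{'time': 0.1, 'joint_positions': array([ 1.15299583e+00,  3.42642781e-01,  1.52491516e+00,  1.55335926e-05,
        1.27542635e+00, -1.46004695e-01]), 'dq': array([ 6.64051295e-05, -2.94196420e-03, -6.60723788e-05, -7.83563567e-04,
       -3.24323391e-04, -2.08707039e-04]), 'tau': array([ 1.04322946e-03, -4.32001054e+01, -2.44695783e+01,  7.18528870e-02,
        5.25292335e-02, -9.57681959e-05]), 'tool_pos': array([140.75950665, 505.37585025, 211.82202584]), 'tcp_rot': array([-3.14021799e+00, -2.17160686e-04,  2.86979217e+00]), 'contact_force': array([-0.03315726,  0.76204099, -0.54766148]), 'moment': array([0.03964659, 0.0197314 , 0.0270427 ]), 'finger_force': 0.0, 'grip_width': 91.92926161850897}
```

View pics/scene0.png

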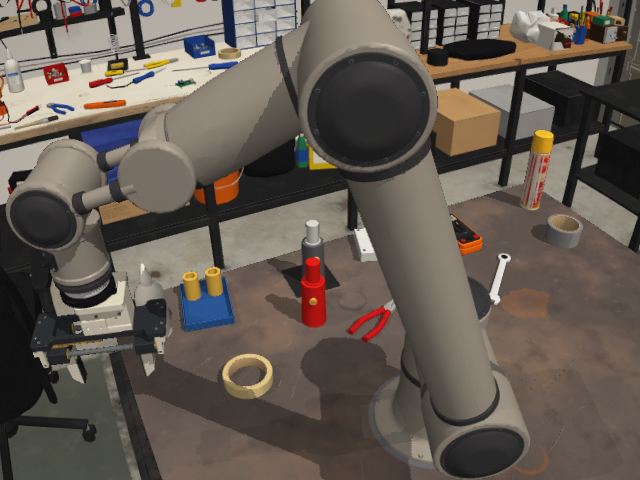

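View pics/top0.png

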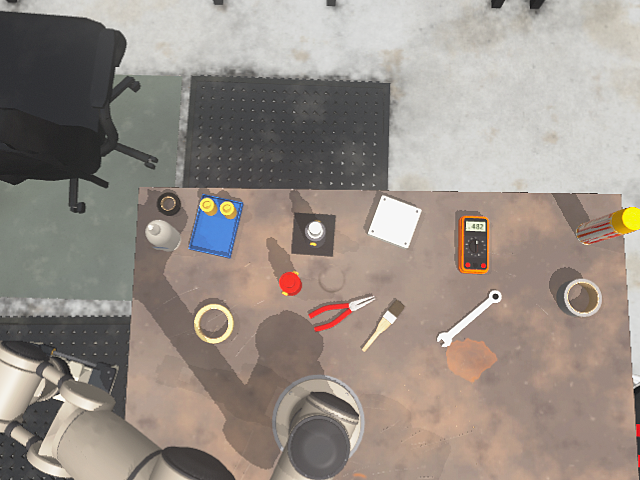

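Top view: the wanted tube, dark with a bright stem, is on the black mat at (314,232). The only lookalike is the red one at (290,284), which I reject. The block is the pale plate at (394,220) and the tray is at (216,227), with its bushes at (208,205) and (228,209). The glue is at (160,234), the black tape at (168,204) and the multimeter at (474,244).

```bash
cat >> h.py <<'E'
from scipy.spatial.transform import Rotation as R
def ray(c,u,v):
    K=np.array([[c['fx'],0,c['cx']],[0,c['fy'],c['cy']],[0,0,1.]])
    p=cv2.undistortPoints(np.array([[[u,v]]],float),K,np.array([c['k1'],0,0,0.]))[0,0]
    d=R.from_euler('xyz',c['rotation']).as_matrix()@np.array([p[0],p[1],1.]); return np.array(c['eye'],float),d/np.linalg.norm(d)
def blob(m,box):
    u0,v0,u1,v1=box; k=np.zeros(m.shape,np.uint8); k[v0:v1,u0:u1]=m[v0:v1,u0:u1]
    cs=cv2.findContours(k,cv2.RETR_EXTERNAL,cv2.CHAIN_APPROX_NONE)[0]
    return max(cs,key=cv2.contourArea)
def rect(c,m,box,z):
    b=blob(m,box); q=cv2.boxPoints(cv2.minAreaRect(b))
    P=np.array([onz(c,u,v,z)[:2] for u,v in q]); e=np.roll(P,-1,0)-P
    return P.mean(0).round(1),np.linalg.norm(e,axis=1).round(1),np.degrees(np.arctan2(e[:,1],e[:,0])).round(1),q.round(1).tolist()
E
python3 - <<'E'
from h import *
import pickle
c=pickle.load(open('top0.pkl','rb')); I=np.asarray(c['pixels']); h=cv2.cvtColor(I,cv2.COLOR_RGB2HSV)
H,S,V=[h[...,i].astype(int) for i in range(3)]
for n in((314,228),(316,252),(394,220),(300,220),(216,240),(350,240),(207,203)): print(n,I[n[1],n[0]],h[n[1],n[0]])
mat=V<55; print('mat',rect(c,mat,(285,205,345,262),4))
blk=(V>170)&(S<40); print('block',rect(c,blk,(360,185,428,255),30))
blue=(H>100)&(H<125)&(S>120); print('tray',rect(c,blue,(180,185,250,265),20))
st=(V>120)&(S<60); b=blob(st,(295,212,332,245)); (u,v),r=cv2.minEnclosingCircle(b)
print('stem',u,v,r,onz(c,u,v,164),cv2.boundingRect(b))
br=(H>18)&(H<32)&(S>120)&(V>120)
for bx in((198,192,218,218),(218,196,242,222),(303,236,325,252)):
    b=blob(br,bx);(u,v),r=cv2.minEnclosingCircle(b);print('brass',u,v,r,onz(c,u,v,63).round(1),cv2.boundingRect(b))
p=cv2.resize(I[180:300,190:430],None,fx=3.3,fy=3.3,interpolation=cv2.INTER_CUBIC)
cv2.imwrite('pics/crop1.png',p[...,::-1])
E
```

```text
(314, 228) [247 246 245] [ 15   2 247]
(316, 252) [92 83 82] [ 3 28 92]
(394, 220) [247 247 246] [ 30   1 247]
(300, 220) [77 70 66] [11 36 77]
(216, 240) [ 82 138 218] [108 159 218]
(350, 240) [178 154 137] [ 12  59 178]
(207, 203) [248 240  98] [ 28 154 248]Traceback (most recent call last):
  File "<stdin>", line 6, in <module>
  File "h.py", line 23, in rect
    b=blob(m,box); q=cv2.boxPoints(cv2.minAreaRect(b))
  File "h.py", line 21, in blob
    return max(cs,key=cv2.contourArea)
ValueError: max() iterable argument is empty
```

```bash
cat > m.py <<'E'
from h import *
import pickle
c=pickle.load(open('top0.pkl','rb')); I=np.asarray(c['pixels']); h=cv2.cvtColor(I,cv2.COLOR_RGB2HSV)
H,S,V=[h[...,i].astype(int) for i in range(3)]
mat=(V<108)&(S<60); print('mat',rect(c,mat,(289,209,345,262),4))
blk=(V>170)&(S<40); print('block',rect(c,blk,(360,185,428,255),30))
blue=(H>100)&(H<125)&(S>120); print('tray',rect(c,blue,(180,185,250,265),20))
st=(V>170)&(S<60); b=blob(st,(295,212,332,245)); (u,v),r=cv2.minEnclosingCircle(b)
print('stem',u,v,r,onz(c,u,v,164),cv2.boundingRect(b))
br=(H>18)&(H<32)&(S>120)&(V>120)
for bx in((198,192,218,218),(218,196,242,222),(303,236,325,252)):
    b=blob(br,bx);(u,v),r=cv2.minEnclosingCircle(b);print('brass',u,v,r,onz(c,u,v,63).round(1),cv2.boundingRect(b))
p=cv2.resize(I[180:300,190:430],None,fx=3.3,fy=3.3,interpolation=cv2.INTER_CUBIC)
cv2.imwrite('pics/crop1.png',p[...,::-1])
E
python3 m.py
```

```text
mat (array([479. ,  19.9]), array([109.9, 109.1, 109.7, 108. ]), array([ -2.8, -93.3, 176.6,  86.8]), [[291.1000061035156, 252.89999389648438], [294.0, 211.6999969482422], [335.20001220703125, 214.6999969482422], [332.20001220703125, 255.8000030517578]])
block (array([ 509.3, -190.4]), array([115.3, 112.3, 114.8, 111.1]), array([ -20.1, -110.2,  159.3,   70. ]), [[366.5, 234.8000030517578], [381.70001220703125, 194.0], [422.29998779296875, 209.1999969482422], [407.0, 250.0]])
tray (array([495.2, 274.8]), array([151.9, 112.4, 151.4, 110.8]), array([ -10.7, -102.8,  168.7,   77.4]), [[188.1999969482422, 248.39999389648438], [201.6999969482422, 192.3000030517578], [242.89999389648438, 202.1999969482422], [229.5, 258.29998779296875]])
stem 315.0 229.5 8.732224464416504 [464.6387482   14.40664869 164.        ] (307, 221, 17, 18)
brass 208.0 206.5 9.178879737854004 [535.7 288.3  63. ] (200, 198, 17, 17)
brass 227.5 210.0 9.013978004455566 [527.5 238.3  63. ] (220, 202, 17, 17)
brass 312.5 244.0 2.6926822662353516 [443.7  20.5  63. ] (310, 243, 6, 3)
```

View pics/crop1.png

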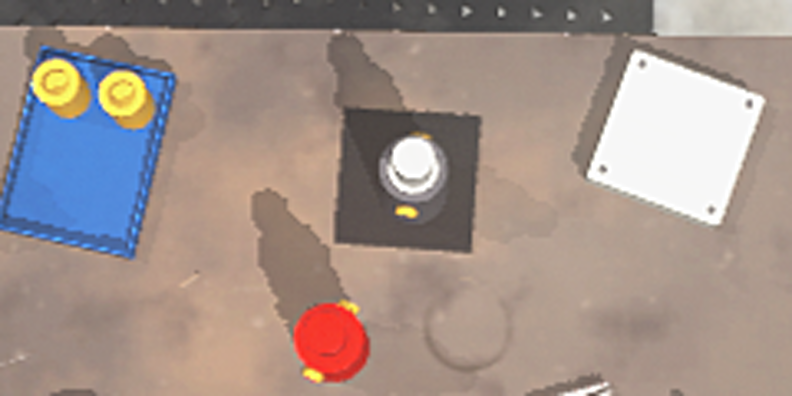

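The crop confirms the choice: dark tube with bright stem, caps fore and aft. Sizes check out: mat 109 mm, block 112–115 mm, tray 152×112 mm. Next I cross-check the stem between the two views, locate the glue, and compute the first move.

```bash
cat >> h.py <<'E'
def tool(p,obs=None,T=None):
    "world target (mm) -> shift in tool axes (m)"
    o=obs or bot.get_obs(); M=R.from_euler('xyz',o['tcp_rot']).as_matrix()
    return (M.T@(np.array(p,float)-o['tool_pos'])/1000).round(4)
E
python3 - <<'E'
from h import *
import pickle
s=pickle.load(open('scene0.pkl','rb')); c=pickle.load(open('top0.pkl','rb'))
h=cv2.cvtColor(np.asarray(s['pixels']),cv2.COLOR_RGB2HSV).astype(int)
st=(h[...,2]>120)&(h[...,1]<50)
b=blob(st,(300,218,326,245)); x,y,w,hh=cv2.boundingRect(b); print(x,y,w,hh)
# stem axis at top: in scene image; rays through top-face and axis
u,v=x+w/2-.5, y+w*0.35
for z in(164,): print('scene top face',onz(s,u,v,z).round(1))
I=np.asarray(c['pixels']); h=cv2.cvtColor(I,cv2.COLOR_RGB2HSV).astype(int)
for t in(170,200,225,240):
    b=blob((h[...,2]>t)&(h[...,1]<60),(295,212,332,245));print(t,cv2.boundingRect(b),[onz(c,*cv2.minEnclosingCircle(b)[0],164).round(1)])
b=blob((h[...,2]>150)&(h[...,1]<40),(140,212,184,252));print('glue',cv2.boundingRect(b),[onz(c,*cv2.minEnclosingCircle(b)[0],z).round(1) for z in(60,120)])
p=cv2.resize(I[185:265,135:255],None,fx=5,fy=5,interpolation=cv2.INTER_CUBIC);cv2.imwrite('pics/glue.png',p[...,::-1])
o=bot.get_obs();print(tool((467,14,240),o))
E
```

```text
300 218 26 27
scene top face [449.8  23.  164. ]
170 (307, 221, 17, 18) [array([464.6,  14.4, 164. ])]
200 (307, 222, 16, 17) [array([463.7,  15.6, 164. ])]
225 (308, 222, 15, 17) [array([463.7,  14.4, 164. ])]
240 (308, 222, 15, 16) [array([464.1,  15.6, 164. ])]
glue (145, 220, 36, 30) [array([459.7, 401.1,  60. ]), array([451. , 384.6, 120. ])]
[-0.4462 -0.3858 -0.0277]
```

View pics/glue.png

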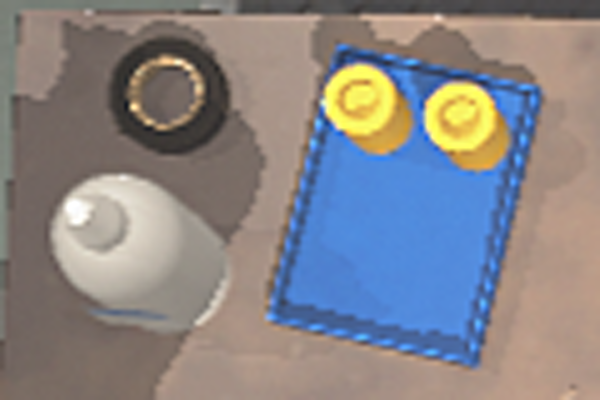

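The crop shows the tray's empty half, with the glue bottle about 100 mm left of it. So at the tray I'll close along the tray's x axis. Moving over the stem now.

play_rows(
  commands=[
    {"x": -0.035, "y": -0.03, "z": -0.028, "twist": 0},
    {"x": -0.07, "y": -0.06, "z": -0.028, "twist": 0},
    {"x": -0.1, "y": -0.087, "z": -0.028, "twist": 0},
    {"x": -0.133, "y": -0.115, "z": -0.028, "twist": 0},
    {"x": -0.166, "y": -0.143, "z": -0.028, "twist": 0},
    {"x": -0.2, "y": -0.172, "z": -0.028, "twist": 0},
    {"x": -0.23, "y": -0.2, "z": -0.028, "twist": 0},
    {"x": -0.26, "y": -0.225, "z": -0.028, "twist": 0},
  ],
)

```text
time: 0.9
tool_pos: [331.3, 217.5, 240.3]
tcp_rot: [-3.141, -0.0, 2.87]
contact_force: [0.3, 0.3, -0.5]
grip_width: 91.9
finger_force: 0.0
```

play_rows(
  commands=[
    {"x": -0.035, "y": -0.03, "z": 0, "twist": 0},
    {"x": -0.07, "y": -0.06, "z": 0, "twist": 0},
    {"x": -0.1, "y": -0.087, "z": 0, "twist": 0},
    {"x": -0.133, "y": -0.115, "z": 0, "twist": 0},
    {"x": -0.166, "y": -0.143, "z": 0, "twist": 0},
    {"x": -0.186, "y": -0.161, "z": 0, "twist": 0},
    {"x": -0.186, "y": -0.161, "z": 0, "twist": 0},
    {"x": -0.186, "y": -0.161, "z": 0, "twist": 0},
  ],
)

```text
time: 1.7
tool_pos: [466.5, 14.0, 239.8]
tcp_rot: [3.141, -0.002, 2.868]
contact_force: [0.4, -0.9, 0.6]
grip_width: 91.8
finger_force: 0.0
```

```bash
python3 - <<'E'
from h import *
import pickle
w=cap('wrist','w1.png'); pickle.dump(w,open('w1.pkl','wb')); o=bot.get_obs()
print(o['tool_pos'],o['tcp_rot'],o['joint_positions'],o['contact_force'],w['eye'],w['rotation'],w['fx'],w['k1'])
E
```

```text
[466.32858532  14.62760436 240.06076171] [ 3.14133708e+00 -1.27162691e-03  2.86960059e+00] [-1.33445559e-01  2.12707824e-01  1.62577981e+00  4.44423161e-04
  1.30432919e+00 -1.43236695e+00] [ 0.14482581  0.70809098 -0.38823775] [388.23823175  35.34248089 411.59496316] [ 2.83566626e+00 -8.21311951e-04  1.29674452e+00] 330.60778953666505 0.010116483748289523
```

View pics/w1.png

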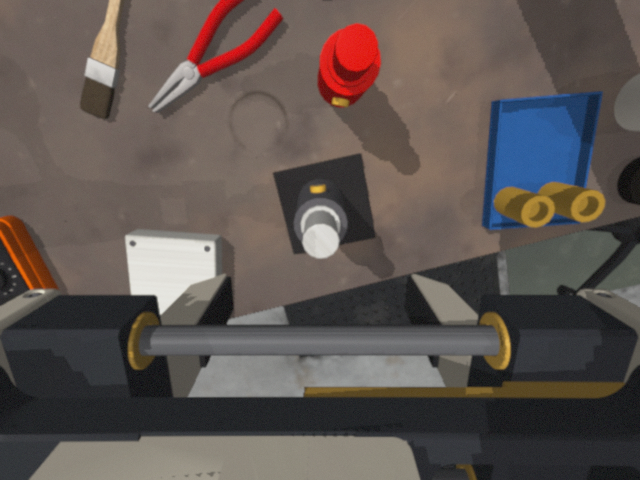

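The wrist view shows the stem's top face near (321,240), just ahead of the open fingers. The red decoy is at (350,65), and the mat and block are where I expected them.

```bash
python3 - <<'E'
from h import *
import pickle
w=pickle.load(open('w1.pkl','rb')); I=np.asarray(w['pixels']); h=cv2.cvtColor(I,cv2.COLOR_RGB2HSV).astype(int)
for t in(200,225,240):
    b=blob((h[...,2]>t)&(h[...,1]<40),(290,195,350,265)); print(t,cv2.boundingRect(b))
print(I[200:262:4,321].tolist())
for uv in((321,240),(301,240),(341,240),(321,258)): print(onz(w,*uv,164).round(1))
print('cap',onz(w,318,189,80).round(1),'mat corners',[onz(w,*q,4).round(0)[:2] for q in((274,171),(361,154),(375,238),(294,255))])
print('block edge TL,TR',[onz(w,*q,30).round(0)[:2] for q in((126,235),(220,238))])
E
```

```text
200 (304, 225, 34, 32)Traceback (most recent call last):
  File "<stdin>", line 5, in <module>
  File "h.py", line 21, in blob
    return max(cs,key=cv2.contourArea)
ValueError: max() iterable argument is empty
```

```bash
python3 - <<'E'
from h import *
import pickle
w=pickle.load(open('w1.pkl','rb')); I=np.asarray(w['pixels']); h=cv2.cvtColor(I,cv2.COLOR_RGB2HSV).astype(int)
print(I[205:262:4,321,0].tolist(),I[240,296:346:3,0].tolist())
for uv in((321,240),(301,240),(341,240),(321,258)): print(onz(w,*uv,164).round(1))
print('cap',onz(w,318,189,80).round(1),'mat corners',[onz(w,*q,4).round(0)[:2] for q in((274,171),(361,154),(375,238),(294,255))])
print('block edge TL,TR',[onz(w,*q,30).round(0)[:2] for q in((126,235),(220,238))])
print(tool((467,15,143)))
E
```

```text
[140, 201, 124, 125, 125, 215, 217, 221, 217, 214, 213, 215, 217, 197, 111] [49, 62, 141, 204, 209, 206, 210, 214, 213, 216, 221, 219, 218, 215, 181, 51, 38]
[468.2  14.9 164. ]
[ 4.639e+02 -3.000e-01  1.640e+02]
[472.4  30.1 164. ]
[482.8  10.8 164. ]
cap [442.3  19.6  80. ] mat corners [array([419., -30.]), array([428.,  77.]), array([536.,  70.]), array([530., -38.])]
block edge TL,TR [array([ 442., -221.]), array([ 476., -113.])]
[-0.0007  0.0005  0.0971]
```

play_rows(
  commands=[
    {"x": -0.002, "y": 0, "z": 0.02, "twist": 0},
    {"x": -0.002, "y": 0, "z": 0.05, "twist": 0},
    {"x": -0.002, "y": 0, "z": 0.07, "twist": 0},
    {"x": -0.002, "y": 0, "z": 0.08, "twist": 0},
    {"x": -0.002, "y": 0, "z": 0.089, "twist": 0},
    {"x": -0.002, "y": 0, "z": 0.089, "twist": 0},
    {"x": -0.002, "y": 0, "z": 0.089, "twist": 0},
    {"x": -0.002, "y": 0, "z": 0.089, "twist": 0},
  ],
)

```text
time: 2.55
tool_pos: [469.4, 13.7, 152.3]
tcp_rot: [3.141, 0.002, 2.87]
contact_force: [-0.1, 0.4, -0.1]
grip_width: 91.6
finger_force: 0.0
```

play_rows(
  commands=[
    {"x": 0, "y": 0, "z": 0, "twist": 0},
    {"x": 0, "y": 0, "z": 0, "twist": 0},
    {"x": 0, "y": 0, "z": 0, "twist": 0},
    {"x": 0, "y": 0, "z": 0, "twist": 0},
    {"x": 0, "y": 0, "z": 0, "twist": 0},
    {"x": 0, "y": 0, "z": 0, "twist": 0},
    {"x": 0, "y": 0, "z": 0, "twist": 0},
    {"x": 0, "y": 0, "z": 0, "twist": 0},
  ],
  jaw=1,
)

```text
time: 3.35
tool_pos: [468.8, 13.7, 151.4]
tcp_rot: [3.141, -0.0, 2.87]
contact_force: [0.1, -0.2, -0.6]
grip_width: 32.4
finger_force: 0.0
```

play_rows(
  commands=[
    {"x": 0, "y": 0, "z": 0, "twist": 0},
    {"x": 0, "y": 0, "z": 0, "twist": 0},
    {"x": 0, "y": 0, "z": 0, "twist": 0},
    {"x": 0, "y": 0, "z": -0.01, "twist": 0},
    {"x": 0, "y": 0, "z": -0.025, "twist": 0},
    {"x": 0, "y": 0, "z": -0.045, "twist": 0},
    {"x": 0, "y": 0, "z": -0.065, "twist": 0},
    {"x": 0, "y": 0, "z": -0.08, "twist": 0},
  ],
)

```text
time: 4.15
tool_pos: [469.2, 13.6, 233.5]
tcp_rot: [3.141, 0.002, 2.87]
contact_force: [0.4, 0.5, -0.9]
grip_width: 0.5
finger_force: 0.0
```

```bash
python3 - <<'E'
from h import *
o=bot.get_obs(); print(o)
print(tool((510,-188,o['tool_pos'][2]),o))
E
```

```text
{'time': 4.15, 'joint_positions': array([-1.34559610e-01,  2.21276129e-01,  1.63327547e+00,  1.02366928e-04,
        1.28505175e+00, -1.43363825e+00]), 'dq': array([ 0.00064845, -0.12065973, -0.25132763, -0.0005006 ,  0.38024739,
        0.00071043]), 'tau': array([ 4.16352146e-02, -3.63703430e+01, -2.38452870e+01, -2.43142858e-02,
       -2.76327431e-01,  3.03084626e-04]), 'tool_pos': array([469.22821429,  13.6068422 , 233.46322137]), 'tcp_rot': array([3.14122331e+00, 1.95717893e-03, 2.86984585e+00]), 'contact_force': array([ 0.35617744,  0.51667719, -0.86650246]), 'moment': array([-0.04797446, -0.01658556,  0.03819531]), 'finger_force': 0.0, 'grip_width': 0.48440761049185754}
[-9.340e-02 -1.833e-01  1.000e-04]
```

The jaw closed on nothing, so I look again.

```bash
python3 - <<'E'
from h import *
import pickle
w=cap('wrist'); pickle.dump(w,open('w2.pkl','wb')); t=cap('top');pickle.dump(t,open('t2.pkl','wb'))
a=np.asarray(w['pixels'])[140:400,170:470]; b=np.asarray(t['pixels'])[180:300,230:350]
a=cv2.resize(a,(450,390)); b=cv2.resize(b,(350,350),interpolation=cv2.INTER_CUBIC); b=np.pad(b,((0,40),(0,0),(0,0)))
cv2.imwrite('pics/p5.png',np.hstack([a,b])[...,::-1])
E
```

```text
(no output)
```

View pics/p5.png

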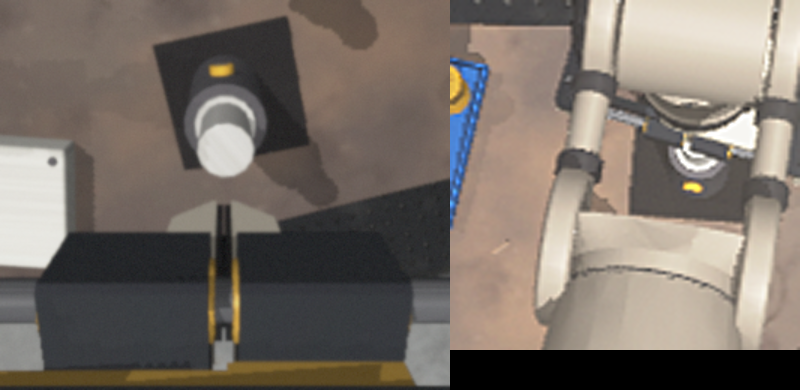

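Left pane, wrist: the tube still stands, with its stem at (225,150) in the crop, which is (320,240) in full, and the shut fingers are empty at (225,210). I check the tip projection and the stem position.

```bash
python3 - <<'E'
from h import *
import pickle
w=pickle.load(open('w2.pkl','rb')); I=np.asarray(w['pixels'])
print(w['eye'],w['rotation'])
print('tip',onz(w,319.5,277,208).round(1))
g=I[...,0].astype(int); print(g[200:285:3,320].tolist()); print(g[238,285:360:3].tolist())
for uv in((320,240),(320,222),(320,257)): print(onz(w,*uv,164).round(1))
print('cap',onz(w,318,187,80).round(1))
def proj(p):
    M=R.from_euler('xyz',w['rotation']); q=M.inv().apply(np.array(p)-w['eye']); return cv2.projectPoints(q.reshape(1,1,3),np.zeros(3),np.zeros(3),np.array([[w['fx'],0,w['cx']],[0,w['fy'],w['cy']],[0,0,1.]]),np.array([w['k1'],0,0,0]))[0].ravel().round(1)
for p in((469,14,208),(469,14,233),(468,15,164),(468,15,114),(468,15,4),(478,20,4)): print(p,proj(p))
E
```

```text
[390.28951436  34.95174016 404.91296533] [ 2.83204407e+00 -9.88447724e-04  1.29819547e+00]
tip [478.9  10.9 208. ]
[102, 137, 216, 142, 129, 129, 126, 141, 223, 220, 223, 222, 220, 216, 216, 217, 218, 218, 218, 179, 113, 114, 109, 112, 113, 109, 55, 52, 55]
[127, 105, 54, 51, 64, 99, 204, 213, 220, 216, 216, 217, 220, 221, 221, 218, 218, 216, 135, 53, 44, 40, 38, 41, 38]
[468.8  14.2 164. ]
[455.   18.1 164. ]
[482.3  10.5 164. ]
cap [442.6  19.9  80. ]
(469, 14, 208) [320.  262.2]
(469, 14, 233) [320.2 279.1]
(468, 15, 164) [320.7 238.8]
(468, 15, 114) [320.3 221.4]
(468, 15, 4) [319.8 197.6]
(478, 20, 4) [325.9 204.2]
```

The stem hasn't moved, but the fingertips appear higher than TCP minus 25 mm would put them. I check this against the scene picture.

```bash
cat >> h.py <<'E'
def proj(w,p):
    q=R.from_euler('xyz',w['rotation']).inv().apply(np.array(p,float)-w['eye'])
    return cv2.projectPoints(q.reshape(1,1,3),np.zeros(3),np.zeros(3),np.array([[w['fx'],0,w['cx']],[0,w['fy'],w['cy']],[0,0,1.]]),np.array([w['k1'],0,0,0]))[0].ravel().round(1)
E
python3 - <<'E'
from h import *
import pickle
s=pickle.load(open('scene0.pkl','rb'));w=pickle.load(open('w1.pkl','rb'))
t=np.array([141,505.5,0]);Y=np.array([.268,.963,0]);X=np.array([-.963,.268,0])
for z in(187,212,222):
  print(z,[proj(s,t+Y*a+[0,0,z]) for a in(55,-55)])
t=np.array([466.3,14.6,0])
for z in(215,240,250):print(z,[proj(w,t+Y*a+X*b+[0,0,z]) for a in(48,-48) for b in (9,-9)])
s2=cap('scene');I=np.asarray(s2['pixels']);cv2.imwrite('pics/p6.png',np.hstack([cv2.resize(I[180:340,230:400],(420,395)),cv2.resize(np.asarray(s['pixels'])[300:420,20:180],(380,395))])[...,::-1])
o=bot.get_obs();print([(z,proj(s2,[469.2,13.6,z])) for z in(208,233,243)],proj(s2,[468.8,14.2,164]))
E
```

```text
187 [array([ 87. , 394.9]), array([156. , 386.5])]
212 [array([ 82.8, 384.2]), array([152.9, 375.7])]
222 [array([ 81. , 379.9]), array([151.7, 371.2])]
215 [array([396.2, 249.2]), array([394.3, 275.3]), array([244.4, 249.7]), array([246.3, 275.7])]
240 [array([406.2, 264.5]), array([403.8, 293.5]), array([234.8, 265. ]), array([237.3, 293.9])]
250 [array([411. , 271.8]), array([408.4, 302.1]), array([230.3, 272.3]), array([233. , 302.6])]
[(208, array([312.1, 205. ])), (233, array([311.9, 195.2])), (243, array([311.8, 191.2]))] [312.3 222. ]
```

View pics/p6.png

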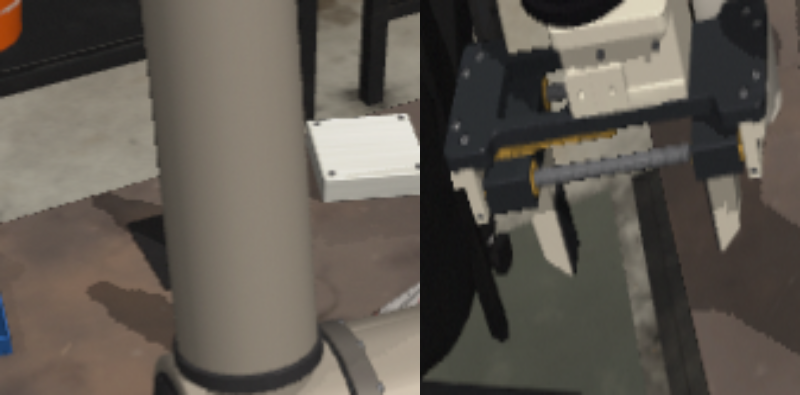

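In the scene crop the tips at the start sit at about (85,383) and (147,376). That puts them level with the TCP, not 25 mm ahead of it, and the wrist view agrees. So the first closure only caught the top few mm of the stem. The tips are roughly at the reported TCP height, so I need to grasp about 27 mm lower. I reopen and go down again.

play_rows(
  commands=[
    {"x": 0, "y": 0, "z": 0, "twist": 0},
    {"x": 0, "y": 0, "z": 0, "twist": 0},
    {"x": 0, "y": 0, "z": 0, "twist": 0},
    {"x": 0, "y": 0, "z": 0, "twist": 0},
    {"x": 0, "y": 0, "z": 0, "twist": 0},
    {"x": 0, "y": 0, "z": 0, "twist": 0},
    {"x": 0, "y": 0, "z": 0, "twist": 0},
    {"x": 0, "y": 0, "z": 0, "twist": 0},
  ],
  jaw=0,
)

```text
time: 5.1
tool_pos: [468.9, 13.7, 231.4]
tcp_rot: [3.141, 0.0, 2.87]
contact_force: [-1.0, -0.3, 0.3]
grip_width: 59.8
finger_force: 0.0
```

play_rows(
  commands=[
    {"x": 0, "y": 0, "z": 0.02, "twist": 0},
    {"x": 0, "y": 0, "z": 0.045, "twist": 0},
    {"x": 0, "y": 0, "z": 0.07, "twist": 0},
    {"x": 0, "y": 0, "z": 0.085, "twist": 0},
    {"x": 0, "y": 0, "z": 0.095, "twist": 0},
    {"x": 0, "y": 0, "z": 0.102, "twist": 0},
    {"x": 0, "y": 0, "z": 0.108, "twist": 0},
    {"x": 0, "y": 0, "z": 0.108, "twist": 0},
  ],
)

```text
time: 5.9
tool_pos: [468.8, 13.7, 123.1]
tcp_rot: [3.142, -0.0, 2.87]
contact_force: [0.0, 1.2, 0.8]
grip_width: 91.7
finger_force: 0.0
```

```bash
python3 - <<'E'
from h import *
w=cap('wrist','w3.png'); o=bot.get_obs(); print(o['tool_pos'],o['contact_force'],o['grip_width'])
E
```

```text
[469.0305951   13.64898435 123.57889975] [ 0.53899011 -0.26228096 -0.06244192] 92.03307112612674
```

View pics/w3.png

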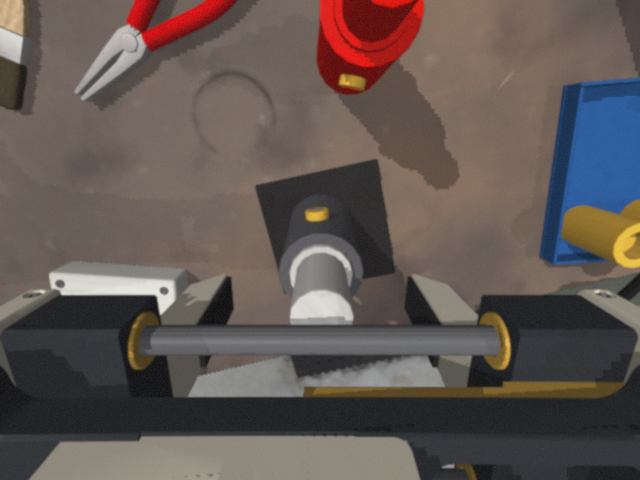

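The stem is now well between the fingers, its top at (321,312), with the tips just above the shoulder. Closing, then lifting.

play_rows(
  commands=[
    {"x": 0, "y": 0, "z": 0, "twist": 0},
    {"x": 0, "y": 0, "z": 0, "twist": 0},
    {"x": 0, "y": 0, "z": 0, "twist": 0},
    {"x": 0, "y": 0, "z": 0, "twist": 0},
    {"x": 0, "y": 0, "z": 0, "twist": 0},
    {"x": 0, "y": 0, "z": 0, "twist": 0},
    {"x": 0, "y": 0, "z": 0, "twist": 0},
    {"x": 0, "y": 0, "z": 0, "twist": 0},
  ],
  jaw=1,
)

```text
time: 6.75
tool_pos: [468.8, 13.7, 123.4]
tcp_rot: [3.142, -0.0, 2.87]
contact_force: [0.1, 0.5, 0.4]
grip_width: 32.7
finger_force: 0.0
```

play_rows(
  commands=[
    {"x": 0, "y": 0, "z": 0, "twist": 0},
    {"x": 0, "y": 0, "z": 0, "twist": 0},
    {"x": 0, "y": 0, "z": 0, "twist": 0},
    {"x": 0, "y": 0, "z": -0.005, "twist": 0},
    {"x": 0, "y": 0, "z": -0.015, "twist": 0},
    {"x": 0, "y": 0, "z": -0.03, "twist": 0},
    {"x": 0, "y": 0, "z": -0.045, "twist": 0},
    {"x": 0, "y": 0, "z": -0.06, "twist": 0},
  ],
)

```text
time: 7.55
tool_pos: [468.3, 13.5, 184.0]
tcp_rot: [-3.141, -0.001, 2.87]
contact_force: [-0.1, 0.3, -8.6]
grip_width: 29.5
finger_force: 30.0
```

play_rows(
  commands=[
    {"x": -0.006, "y": -0.012, "z": 0, "twist": 0},
    {"x": -0.018, "y": -0.036, "z": 0, "twist": 0},
    {"x": -0.033, "y": -0.066, "z": 0, "twist": 0},
    {"x": -0.049, "y": -0.097, "z": 0, "twist": 0},
    {"x": -0.065, "y": -0.128, "z": 0, "twist": 0},
    {"x": -0.079, "y": -0.156, "z": 0, "twist": 0},
    {"x": -0.089, "y": -0.175, "z": 0, "twist": 0},
    {"x": -0.094, "y": -0.184, "z": 0, "twist": 0},
  ],
)

```text
time: 8.35
tool_pos: [509.5, -191.6, 182.4]
tcp_rot: [-3.141, -0.001, 2.868]
contact_force: [-0.4, 0.5, -8.4]
grip_width: 29.2
finger_force: 30.0
```

play_rows(
  commands=[
    {"x": 0, "y": 0, "z": 0.005, "twist": 0},
    {"x": 0, "y": 0, "z": 0.01, "twist": 0},
    {"x": 0, "y": 0, "z": 0.014, "twist": 0},
    {"x": 0, "y": 0, "z": 0.014, "twist": 0},
    {"x": 0, "y": 0, "z": 0.014, "twist": 0},
    {"x": 0, "y": 0, "z": 0.014, "twist": 0},
    {"x": 0, "y": 0, "z": 0.014, "twist": 0},
    {"x": 0, "y": 0, "z": 0.014, "twist": 0},
  ],
)

```text
time: 9.15
tool_pos: [510.1, -188.8, 169.6]
tcp_rot: [-3.142, 0.0, 2.87]
contact_force: [-0.8, 0.6, -7.8]
grip_width: 29.7
finger_force: 30.0
```

```bash
python3 - <<'E'
from h import *
o=bot.get_obs(); print(o['time'],o['tool_pos'],o['contact_force'],tool((510,-188,170),o))
w=cap('wrist','w4.png')
E
```

```text
9.15 [ 510.11439676 -188.79437871  169.60485009] [-0.76488215  0.61085038 -7.83019819] [ 0.0003  0.0007 -0.0004]
```

View pics/w4.png

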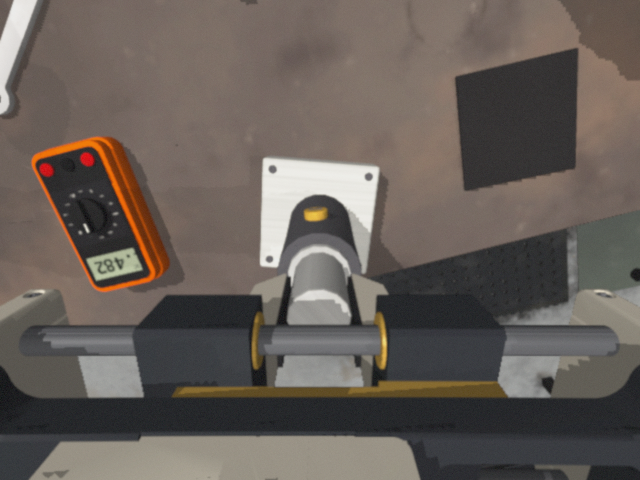

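The tube hangs over the middle of the block, about 20 mm up. First raps.

play_rows(
  commands=[
    {"x": 0, "y": 0, "z": 0.005, "twist": 0},
    {"x": 0, "y": 0, "z": 0.023, "twist": 0},
    {"x": 0, "y": 0, "z": 0.01, "twist": 0},
    {"x": 0, "y": 0, "z": 0.004, "twist": 0},
    {"x": 0, "y": 0, "z": 0.023, "twist": 0},
    {"x": 0, "y": 0, "z": 0.01, "twist": 0},
    {"x": 0, "y": 0, "z": 0.0, "twist": 0},
    {"x": 0, "y": 0, "z": 0.0, "twist": 0},
  ],
)

```text
time: 10.0
tool_pos: [511.3, -189.5, 171.3]
tcp_rot: [-3.141, 0.004, 2.87]
contact_force: [1.1, -0.8, -7.3]
grip_width: 29.7
finger_force: 30.0
```

play_rows(
  commands=[
    {"x": 0, "y": 0, "z": 0.005, "twist": 0},
    {"x": 0, "y": 0, "z": 0.012, "twist": 0},
    {"x": 0, "y": 0, "z": 0.016, "twist": 0},
    {"x": 0, "y": 0, "z": 0.018, "twist": 0},
    {"x": 0, "y": 0, "z": 0.02, "twist": 0},
    {"x": 0, "y": 0, "z": 0.021, "twist": 0},
    {"x": 0, "y": 0, "z": 0.021, "twist": 0},
    {"x": 0, "y": 0, "z": 0.021, "twist": 0},
  ],
)

```text
time: 10.8
tool_pos: [510.1, -188.9, 148.6]
tcp_rot: [-3.142, 0.0, 2.87]
contact_force: [-0.1, 0.1, -7.7]
grip_width: 29.4
finger_force: 30.0
```

play_rows(
  commands=[
    {"x": 0, "y": 0, "z": 0.001, "twist": 0},
    {"x": 0, "y": 0, "z": 0.002, "twist": 0},
    {"x": 0, "y": 0, "z": 0.003, "twist": 0},
    {"x": 0, "y": 0, "z": 0.003, "twist": 0},
    {"x": 0, "y": 0, "z": 0.003, "twist": 0},
    {"x": 0, "y": 0, "z": 0.003, "twist": 0},
    {"x": 0, "y": 0, "z": 0.003, "twist": 0},
    {"x": 0, "y": 0, "z": 0.003, "twist": 0},
  ],
)

```text
time: 11.6
tool_pos: [510.8, -189.2, 146.4]
tcp_rot: [-3.141, 0.003, 2.87]
contact_force: [2.1, -0.2, 5.2]
grip_width: 29.2
finger_force: 30.0
```

play_rows(
  commands=[
    {"x": 0, "y": 0, "z": -0.015, "twist": 0},
    {"x": 0, "y": 0, "z": -0.03, "twist": 0},
    {"x": 0, "y": 0, "z": -0.013, "twist": 0},
    {"x": 0, "y": 0, "z": 0.004, "twist": 0},
    {"x": 0, "y": 0, "z": -0.01, "twist": 0},
    {"x": 0, "y": 0, "z": -0.02, "twist": 0},
    {"x": 0, "y": 0, "z": -0.02, "twist": 0},
    {"x": 0, "y": 0, "z": -0.02, "twist": 0},
  ],
)

```text
time: 12.4
tool_pos: [509.7, -188.7, 164.9]
tcp_rot: [3.141, -0.001, 2.87]
contact_force: [0.4, -0.1, -8.6]
grip_width: 29.4
finger_force: 30.0
```

play_rows(
  commands=[
    {"x": 0, "y": 0, "z": -0.01, "twist": 0},
    {"x": 0, "y": 0, "z": 0.007, "twist": 0},
    {"x": 0, "y": 0, "z": 0.024, "twist": 0},
    {"x": 0, "y": 0, "z": 0.01, "twist": 0},
    {"x": 0, "y": 0, "z": -0.01, "twist": 0},
    {"x": 0, "y": 0, "z": 0.007, "twist": 0},
    {"x": 0, "y": 0, "z": 0.024, "twist": 0},
    {"x": 0, "y": 0, "z": 0.0, "twist": 0},
  ],
)

```text
time: 13.2
tool_pos: [507.6, -187.4, 161.6]
tcp_rot: [3.139, -0.009, 2.87]
contact_force: [-0.2, 0.3, -4.4]
grip_width: 29.6
finger_force: 30.0
```

play_rows(
  commands=[
    {"x": 0, "y": 0, "z": -0.002, "twist": 0},
    {"x": 0, "y": 0, "z": -0.002, "twist": 0},
    {"x": 0, "y": 0, "z": -0.002, "twist": 0},
    {"x": 0, "y": 0, "z": -0.002, "twist": 0},
    {"x": 0, "y": 0, "z": -0.002, "twist": 0},
    {"x": 0, "y": 0, "z": -0.002, "twist": 0},
    {"x": 0, "y": 0, "z": -0.002, "twist": 0},
    {"x": 0, "y": 0, "z": -0.002, "twist": 0},
  ],
)

```text
time: 14.0
tool_pos: [510.0, -188.8, 167.3]
tcp_rot: [3.141, -0.0, 2.87]
contact_force: [-0.0, -0.6, -3.6]
grip_width: 29.8
finger_force: 30.0
```

The load fell from 8 N to 3.6 N, so the bush is free. Lifting straight up.

play_rows(
  commands=[
    {"x": 0, "y": 0, "z": -0.005, "twist": 0},
    {"x": 0, "y": 0, "z": -0.015, "twist": 0},
    {"x": 0, "y": 0, "z": -0.03, "twist": 0},
    {"x": 0, "y": 0, "z": -0.05, "twist": 0},
    {"x": 0, "y": 0, "z": -0.07, "twist": 0},
    {"x": 0, "y": 0, "z": -0.08, "twist": 0},
    {"x": 0, "y": 0, "z": -0.08, "twist": 0},
    {"x": 0, "y": 0, "z": -0.08, "twist": 0},
  ],
)

```text
time: 14.8
tool_pos: [509.7, -188.7, 247.0]
tcp_rot: [3.141, -0.001, 2.87]
contact_force: [-0.5, 0.1, -4.7]
grip_width: 29.6
finger_force: 30.0
```

```bash
python3 - <<'E'
from h import *
o=bot.get_obs(); print(o['time'],o['tool_pos'],o['contact_force'],o['tcp_rot'],tool((477.5,20,o['tool_pos'][2]),o))
w=cap('wrist','w5.png');I=np.asarray(w['pixels']);h=cv2.cvtColor(I,cv2.COLOR_RGB2HSV).astype(int)
m=(h[...,0]>12)&(h[...,0]<34)&(h[...,1]>110)&(h[...,2]>70)
n,l,s,ce=cv2.connectedComponentsWithStats(m.astype(np.uint8))
for i in range(1,n):
    if s[i,4]>30: print(s[i],ce[i].round(0),onz(w,*ce[i],60).round(0))
for nm in ('top','scene'):
    c=cap(nm);I=np.asarray(c['pixels']);h=cv2.cvtColor(I,cv2.COLOR_RGB2HSV).astype(int)
    m=(h[...,0]>15)&(h[...,0]<34)&(h[...,1]>110)&(h[...,2]>100);n,l,s,ce=cv2.connectedComponentsWithStats(m.astype(np.uint8))
    print(nm,proj(c,(510,-189,60)),[(s[i].tolist()) for i in range(1,n) if s[i,4]>25])
E
```

```text
14.8 [ 509.72690364 -188.68535742  246.95960158] [-0.54091568  0.14565345 -4.71701451] [ 3.14136315e+00 -6.11464385e-04  2.86977856e+00] [8.710e-02 1.924e-01 1.000e-04]
[ 89 137  84  82 537] [133. 157.] [ 405. -364.   60.]
[310 192  24  10 134] [322. 196.] [ 499. -183.   60.]
[303 213  25  15 298] [315. 220.] [ 523. -197.   60.]
[134 220  50  43 148] [166. 249.] [ 510. -372.   60.]
[251 312  13  58 426] [256. 341.] [ 655. -312.   60.]
[374 312  14  58 472] [382. 341.] [ 699. -159.   60.]
[ 173  380  334   18 3914] [357. 390.] [ 764. -207.   60.]
top [395.4 219.6] [[200, 198, 17, 18, 209], [220, 202, 17, 17, 206], [610, 207, 30, 27, 655], [462, 217, 26, 56, 98]]
scene [378.4 228.4] [[172, 0, 9, 7, 56], [570, 13, 8, 8, 32], [580, 12, 5, 13, 30], [258, 52, 23, 18, 202], [144, 60, 26, 9, 129], [111, 62, 13, 7, 65], [105, 70, 18, 7, 92], [412, 88, 89, 68, 2966], [367, 123, 34, 5, 62], [242, 129, 28, 13, 302], [531, 130, 23, 24, 434], [37, 176, 23, 22, 305], [383, 178, 6, 7, 36], [99, 191, 62, 34, 1059], [17, 192, 17, 13, 125], [370, 215, 15, 27, 341], [205, 266, 18, 30, 412], [183, 271, 16, 29, 363]]
```

The bush stands on the block (wrist (322,196), scene (377,228)). Carrying the tube to the mat.

play_rows(
  commands=[
    {"x": 0.006, "y": 0.012, "z": 0, "twist": 0},
    {"x": 0.017, "y": 0.038, "z": 0, "twist": 0},
    {"x": 0.031, "y": 0.068, "z": 0, "twist": 0},
    {"x": 0.045, "y": 0.1, "z": 0, "twist": 0},
    {"x": 0.06, "y": 0.132, "z": 0, "twist": 0},
    {"x": 0.073, "y": 0.162, "z": 0, "twist": 0},
    {"x": 0.083, "y": 0.183, "z": 0, "twist": 0},
    {"x": 0.087, "y": 0.192, "z": 0, "twist": 0},
  ],
)

```text
time: 15.75
tool_pos: [476.6, 22.1, 247.2]
tcp_rot: [3.141, -0.001, 2.872]
contact_force: [0.2, -0.5, -4.1]
grip_width: 29.3
finger_force: 30.0
```

play_rows(
  commands=[
    {"x": 0, "y": 0, "z": 0.02, "twist": 0},
    {"x": 0, "y": 0, "z": 0.05, "twist": 0},
    {"x": 0, "y": 0, "z": 0.08, "twist": 0},
    {"x": 0, "y": 0, "z": 0.1, "twist": 0},
    {"x": 0, "y": 0, "z": 0.11, "twist": 0},
    {"x": 0, "y": 0, "z": 0.117, "twist": 0},
    {"x": 0, "y": 0, "z": 0.12, "twist": 0},
    {"x": 0, "y": 0, "z": 0.12, "twist": 0},
  ],
)

```text
time: 16.55
tool_pos: [478.1, 19.4, 127.8]
tcp_rot: [3.141, 0.001, 2.87]
contact_force: [0.0, 0.3, -3.7]
grip_width: 29.7
finger_force: 30.0
```

play_rows(
  commands=[
    {"x": 0, "y": 0, "z": 0.001, "twist": 0},
    {"x": 0, "y": 0, "z": 0.002, "twist": 0},
    {"x": 0, "y": 0, "z": 0.003, "twist": 0},
    {"x": 0, "y": 0, "z": 0.004, "twist": 0},
    {"x": 0, "y": 0, "z": 0.004, "twist": 0},
    {"x": 0, "y": 0, "z": 0.004, "twist": 0},
    {"x": 0, "y": 0, "z": 0.004, "twist": 0},
    {"x": 0, "y": 0, "z": 0.004, "twist": 0},
  ],
)

```text
time: 17.35
tool_pos: [477.8, 19.5, 123.4]
tcp_rot: [3.142, 0.0, 2.87]
contact_force: [1.1, 0.1, -4.2]
grip_width: 29.4
finger_force: 30.0
```

play_rows(
  commands=[
    {"x": 0, "y": 0, "z": 0.001, "twist": 0},
    {"x": 0, "y": 0, "z": 0.002, "twist": 0},
    {"x": 0, "y": 0, "z": 0.003, "twist": 0},
    {"x": 0, "y": 0, "z": 0.004, "twist": 0},
    {"x": 0, "y": 0, "z": 0.004, "twist": 0},
    {"x": 0, "y": 0, "z": 0.004, "twist": 0},
    {"x": 0, "y": 0, "z": 0.004, "twist": 0},
    {"x": 0, "y": 0, "z": 0.004, "twist": 0},
  ],
)

```text
time: 18.15
tool_pos: [477.8, 19.5, 119.5]
tcp_rot: [3.141, 0.0, 2.87]
contact_force: [0.3, 0.3, -3.3]
grip_width: 28.9
finger_force: 30.0
```

play_rows(
  commands=[
    {"x": 0, "y": 0, "z": 0.001, "twist": 0},
    {"x": 0, "y": 0, "z": 0.002, "twist": 0},
    {"x": 0, "y": 0, "z": 0.002, "twist": 0},
    {"x": 0, "y": 0, "z": 0.002, "twist": 0},
    {"x": 0, "y": 0, "z": 0.002, "twist": 0},
    {"x": 0, "y": 0, "z": 0.002, "twist": 0},
    {"x": 0, "y": 0, "z": 0.002, "twist": 0},
    {"x": 0, "y": 0, "z": 0.002, "twist": 0},
  ],
)

```text
time: 18.95
tool_pos: [477.8, 19.5, 117.4]
tcp_rot: [3.142, 0.0, 2.87]
contact_force: [-0.1, 0.5, -4.0]
grip_width: 29.8
finger_force: 30.0
```

play_rows(
  commands=[
    {"x": 0, "y": 0, "z": 0.001, "twist": 0},
    {"x": 0, "y": 0, "z": 0.002, "twist": 0},
    {"x": 0, "y": 0, "z": 0.003, "twist": 0},
    {"x": 0, "y": 0, "z": 0.003, "twist": 0},
    {"x": 0, "y": 0, "z": 0.003, "twist": 0},
    {"x": 0, "y": 0, "z": 0.003, "twist": 0},
    {"x": 0, "y": 0, "z": 0.003, "twist": 0},
    {"x": 0, "y": 0, "z": 0.003, "twist": 0},
  ],
)

```text
time: 19.75
tool_pos: [477.8, 19.5, 114.4]
tcp_rot: [3.141, 0.0, 2.87]
contact_force: [0.6, 1.1, -4.8]
grip_width: 29.5
finger_force: 30.0
```

play_rows(
  commands=[
    {"x": 0, "y": 0, "z": 0.001, "twist": 0},
    {"x": 0, "y": 0, "z": 0.002, "twist": 0},
    {"x": 0, "y": 0, "z": 0.003, "twist": 0},
    {"x": 0, "y": 0, "z": 0.003, "twist": 0},
    {"x": 0, "y": 0, "z": 0.003, "twist": 0},
    {"x": 0, "y": 0, "z": 0.003, "twist": 0},
    {"x": 0, "y": 0, "z": 0.003, "twist": 0},
    {"x": 0, "y": 0, "z": 0.003, "twist": 0},
  ],
)

```text
time: 20.55
tool_pos: [478.8, 19.3, 114.1]
tcp_rot: [3.141, 0.004, 2.87]
contact_force: [-5.0, -1.0, 19.1]
grip_width: 29.7
finger_force: 30.0
```

```bash
python3 - <<'E'
from h import *
o=bot.get_obs(); print(o['time'],o['tool_pos'],o['contact_force'])
w=cap('wrist','w6.png');cv2.imwrite('pics/w6.png',np.asarray(w['pixels'])[130:400,170:470,::-1])
E
```

```text
20.55 [478.77662515  19.25708655 114.118871  ] [-5.04776498 -0.98086829 19.0543266 ]
```

View pics/w6.png

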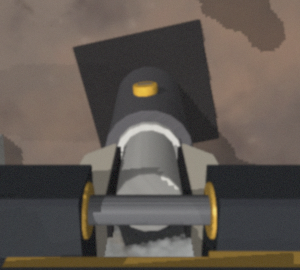

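The tube stands on the mat near its middle. I relieve the press, then release and go up.

play_rows(
  commands=[
    {"x": 0, "y": 0, "z": -0.001, "twist": 0},
    {"x": 0, "y": 0, "z": -0.002, "twist": 0},
    {"x": 0, "y": 0, "z": -0.003, "twist": 0},
    {"x": 0, "y": 0, "z": -0.003, "twist": 0},
    {"x": 0, "y": 0, "z": -0.003, "twist": 0},
    {"x": 0, "y": 0, "z": -0.003, "twist": 0},
    {"x": 0, "y": 0, "z": -0.003, "twist": 0},
    {"x": 0, "y": 0, "z": -0.003, "twist": 0},
  ],
)

```text
time: 21.4
tool_pos: [477.7, 19.5, 114.3]
tcp_rot: [3.142, -0.0, 2.87]
contact_force: [0.7, -0.5, -3.4]
grip_width: 29.5
finger_force: 30.0
```

play_rows(
  commands=[
    {"x": 0, "y": 0, "z": 0, "twist": 0},
    {"x": 0, "y": 0, "z": 0, "twist": 0},
    {"x": 0, "y": 0, "z": 0, "twist": 0},
    {"x": 0, "y": 0, "z": 0, "twist": 0},
    {"x": 0, "y": 0, "z": 0, "twist": 0},
    {"x": 0, "y": 0, "z": 0, "twist": 0},
    {"x": 0, "y": 0, "z": 0, "twist": 0},
    {"x": 0, "y": 0, "z": 0, "twist": 0},
  ],
  jaw=0,
)

```text
time: 22.2
tool_pos: [477.7, 19.5, 114.4]
tcp_rot: [3.142, -0.0, 2.87]
contact_force: [-0.1, -0.4, 1.3]
grip_width: 88.6
finger_force: 0.0
```

play_rows(
  commands=[
    {"x": 0, "y": 0, "z": -0.01, "twist": 0},
    {"x": 0, "y": 0, "z": -0.03, "twist": 0},
    {"x": 0, "y": 0, "z": -0.06, "twist": 0},
    {"x": 0, "y": 0, "z": -0.09, "twist": 0},
    {"x": 0, "y": 0, "z": -0.11, "twist": 0},
    {"x": 0, "y": 0, "z": -0.115, "twist": 0},
    {"x": 0, "y": 0, "z": -0.115, "twist": 0},
    {"x": 0, "y": 0, "z": -0.115, "twist": 0},
  ],
)

```text
time: 23.0
tool_pos: [477.1, 19.5, 228.5]
tcp_rot: [-3.141, -0.002, 2.87]
contact_force: [0.1, 0.0, 0.5]
grip_width: 91.8
finger_force: 0.0
```

```bash
python3 - <<'E'
from h import *
o=bot.get_obs(); print(o['time'],o['tool_pos'],o['contact_force'],o['joint_positions'],tool((510,-187,o['tool_pos'][2]),o))
import pickle
w=cap('wrist');pickle.dump(w,open('w7.pkl','wb'));I=np.asarray(w['pixels']);h=cv2.cvtColor(I,cv2.COLOR_RGB2HSV).astype(int)
print('stem exp',proj(w,(477.8,19.5,164)),cv2.boundingRect(blob((h[...,2]>190)&(h[...,1]<40),(290,195,350,270))))
s=cap('top');I=np.asarray(s['pixels']);h=cv2.cvtColor(I,cv2.COLOR_RGB2HSV).astype(int)
b=blob((h[...,0]>15)&(h[...,0]<34)&(h[...,1]>110)&(h[...,2]>100),(370,195,425,245));x=cv2.boundingRect(b);u,v=cv2.minEnclosingCircle(b)[0];print(x,(u,v),onz(s,u,v,90),onz(s,u,v,75))
E
```

```text
23.0 [477.1332006   19.54831027 228.4606534 ] [0.05990196 0.04322713 0.47751165] [-1.19786978e-01  2.42674958e-01  1.61903665e+00  8.15739357e-05
  1.28160836e+00 -1.41880467e+00] [-8.710e-02 -1.901e-01 -1.000e-04]
stem exp [319.6 243.9] (301, 228, 36, 35)
(387, 209, 16, 17) (394.125, 216.875) [ 511.39132721 -181.64020327   90.        ] [ 514.16096161 -183.68438261   75.        ]
```

play_rows(
  commands=[
    {"x": -0.01, "y": -0.021, "z": 0, "twist": 0},
    {"x": -0.026, "y": -0.055, "z": 0, "twist": 0},
    {"x": -0.044, "y": -0.095, "z": 0, "twist": 0},
    {"x": -0.062, "y": -0.133, "z": 0, "twist": 0},
    {"x": -0.077, "y": -0.165, "z": 0, "twist": 0},
    {"x": -0.087, "y": -0.187, "z": 0, "twist": 0},
    {"x": -0.087, "y": -0.187, "z": 0, "twist": 0},
    {"x": -0.087, "y": -0.187, "z": 0, "twist": 0},
  ],
)

```text
time: 23.9
tool_pos: [510.9, -183.9, 228.3]
tcp_rot: [3.141, -0.002, 2.869]
contact_force: [0.3, -0.2, -0.0]
grip_width: 91.8
finger_force: 0.0
```

```bash
python3 - <<'E'
from h import *
o=bot.get_obs(); print(o['time'],o['tool_pos'],o['contact_force'])
w=cap('wrist');I=np.asarray(w['pixels']);h=cv2.cvtColor(I,cv2.COLOR_RGB2HSV).astype(int)
m=(h[...,0]>12)&(h[...,0]<34)&(h[...,1]>110)&(h[...,2]>50)
b=blob(m,(270,170,370,280));x,y,ww,hh=cv2.boundingRect(b);print(x,y,ww,hh)
u=x+ww/2-.5
# far end: top face's far edge (18 mm beyond axis along view) at z=90; width at top
v=y+hh-1; a=onz(w,u,v,90); print('far edge',a.round(1),'axis',(a[:2]+18*np.array([-.963,.268])).round(1))
print('near base',onz(w,u,y,30).round(1), 'exp', proj(w,(511,-184,90)),[onz(w,k,v-10,90).round(1) for k in(x,x+ww)])
EOF=0
E
```

```text
23.9 [ 510.85050991 -183.88046161  228.25085227] [ 0.25282953 -0.24070047 -0.04004926]
299 195 36 45
far edge [ 530.3 -192.    90. ] axis [ 513.  -187.2]
near base [ 498.9 -183.4   30. ] exp [319.  218.6] [array([ 515.8, -205.7,   90. ]), array([ 525.3, -171.8,   90. ])]
```

Two edges agree on the bush axis at about (514,-187). Descending onto it.

play_rows(
  commands=[
    {"x": -0.004, "y": -0.002, "z": 0.02, "twist": 0},
    {"x": -0.004, "y": -0.002, "z": 0.055, "twist": 0},
    {"x": -0.004, "y": -0.002, "z": 0.09, "twist": 0},
    {"x": -0.004, "y": -0.002, "z": 0.12, "twist": 0},
    {"x": -0.004, "y": -0.002, "z": 0.145, "twist": 0},
    {"x": -0.004, "y": -0.002, "z": 0.162, "twist": 0},
    {"x": -0.004, "y": -0.002, "z": 0.17, "twist": 0},
    {"x": -0.004, "y": -0.002, "z": 0.17, "twist": 0},
  ],
)

```text
time: 24.75
tool_pos: [514.2, -185.8, 58.7]
tcp_rot: [3.141, -0.002, 2.871]
contact_force: [-0.2, 0.6, 0.6]
grip_width: 91.7
finger_force: 0.0
```

play_rows(
  commands=[
    {"x": 0, "y": 0, "z": 0, "twist": 0},
    {"x": 0, "y": 0, "z": 0, "twist": 0},
    {"x": 0, "y": 0, "z": 0, "twist": 0},
    {"x": 0, "y": 0, "z": 0, "twist": 0},
    {"x": 0, "y": 0, "z": 0, "twist": 0},
    {"x": 0, "y": 0, "z": 0, "twist": 0},
    {"x": 0, "y": 0, "z": 0, "twist": 0},
    {"x": 0, "y": 0, "z": 0, "twist": 0},
  ],
  jaw=1,
)

```text
time: 25.55
tool_pos: [514.7, -187.0, 59.4]
tcp_rot: [3.142, 0.0, 2.87]
contact_force: [0.1, 0.9, -0.3]
grip_width: 35.4
finger_force: 30.0
```

play_rows(
  commands=[
    {"x": 0, "y": 0, "z": 0, "twist": 0},
    {"x": 0, "y": 0, "z": 0, "twist": 0},
    {"x": 0, "y": 0, "z": 0, "twist": 0},
    {"x": 0, "y": 0, "z": -0.005, "twist": 0},
    {"x": 0, "y": 0, "z": -0.02, "twist": 0},
    {"x": 0, "y": 0, "z": -0.035, "twist": 0},
    {"x": 0, "y": 0, "z": -0.05, "twist": 0},
    {"x": 0, "y": 0, "z": -0.06, "twist": 0},
  ],
)

```text
time: 26.35
tool_pos: [514.7, -187.0, 120.2]
tcp_rot: [3.141, 0.0, 2.87]
contact_force: [0.0, 0.4, -4.0]
grip_width: 35.0
finger_force: 30.0
```

play_rows(
  commands=[
    {"x": 0, "y": 0, "z": -0.015, "twist": 0},
    {"x": 0, "y": 0, "z": -0.035, "twist": 0},
    {"x": 0, "y": 0, "z": -0.06, "twist": 0},
    {"x": 0, "y": 0, "z": -0.085, "twist": 0},
    {"x": 0, "y": 0, "z": -0.11, "twist": 0},
    {"x": 0, "y": 0, "z": -0.128, "twist": 0},
    {"x": 0, "y": 0, "z": -0.135, "twist": 0},
    {"x": 0, "y": 0, "z": -0.135, "twist": 0},
  ],
)

```text
time: 27.15
tool_pos: [514.8, -187.1, 254.8]
tcp_rot: [-3.141, 0.001, 2.87]
contact_force: [0.3, 0.1, -4.1]
grip_width: 35.3
finger_force: 30.0
```

play_rows(
  commands=[
    {"x": 0.005, "y": 0.012, "z": 0, "twist": 3},
    {"x": 0.015, "y": 0.036, "z": 0, "twist": 8},
    {"x": 0.028, "y": 0.066, "z": 0, "twist": 14},
    {"x": 0.041, "y": 0.097, "z": 0, "twist": 20},
    {"x": 0.054, "y": 0.128, "z": 0, "twist": 26},
    {"x": 0.067, "y": 0.159, "z": 0, "twist": 32},
    {"x": 0.08, "y": 0.19, "z": 0, "twist": 38},
    {"x": 0.092, "y": 0.218, "z": 0, "twist": 43},
  ],
)

```text
time: 27.95
tool_pos: [483.4, 49.2, 252.8]
tcp_rot: [-3.139, -0.002, 2.115]
contact_force: [-0.1, 0.5, -4.8]
grip_width: 35.4
finger_force: 30.0
```

```bash
python3 - <<'E'
from h import *
o=bot.get_obs(); print(o['time'],o['tool_pos'],o['tcp_rot'],o['grip_width'],tool((454,282.8,255),o), np.degrees(o['tcp_rot'][2]))
E
```

```text
27.95 [483.363834    49.22308533 252.83765217] [-3.13933663e+00 -1.94374676e-03  2.11539374e+00] 35.3522038271149 [ 0.215   0.0959 -0.002 ] 121.20313321783175
```

play_rows(
  commands=[
    {"x": 0.026, "y": 0.012, "z": 0, "twist": 6},
    {"x": 0.055, "y": 0.024, "z": 0, "twist": 12},
    {"x": 0.085, "y": 0.037, "z": 0, "twist": 18},
    {"x": 0.115, "y": 0.05, "z": 0, "twist": 24},
    {"x": 0.145, "y": 0.063, "z": 0, "twist": 30},
    {"x": 0.175, "y": 0.077, "z": 0, "twist": 36},
    {"x": 0.2, "y": 0.089, "z": 0, "twist": 41},
    {"x": 0.212, "y": 0.095, "z": 0, "twist": 42},
  ],
)

```text
time: 28.75
tool_pos: [453.8, 280.1, 252.6]
tcp_rot: [-3.139, 0.001, 1.386]
contact_force: [1.9, 0.7, -3.4]
grip_width: 35.1
finger_force: 30.0
```

play_rows(
  commands=[
    {"x": 0, "y": 0, "z": 0.02, "twist": 0},
    {"x": 0, "y": 0, "z": 0.05, "twist": 0},
    {"x": 0, "y": 0, "z": 0.08, "twist": 0},
    {"x": 0, "y": 0, "z": 0.105, "twist": 0},
    {"x": 0, "y": 0, "z": 0.12, "twist": 0},
    {"x": 0, "y": 0, "z": 0.125, "twist": 0},
    {"x": 0, "y": 0, "z": 0.125, "twist": 0},
    {"x": 0, "y": 0, "z": 0.125, "twist": 0},
  ],
)

```text
time: 29.55
tool_pos: [455.4, 278.2, 129.8]
tcp_rot: [3.141, -0.0, 1.386]
contact_force: [0.8, -0.8, -3.6]
grip_width: 35.2
finger_force: 30.0
```

```bash
python3 - <<'E'
from h import *
o=bot.get_obs(); print(o['time'],o['tool_pos'],o['tcp_rot'],o['contact_force'],tool((454,282.8,40),o))
w=cap('wrist','w8.png')
E
```

```text
29.55 [455.39699074 278.24584161 129.83375713] [ 3.14104200e+00 -4.74917146e-04  1.38623569e+00] [ 0.78846699 -0.78972811 -3.5562732 ] [ 0.0042 -0.0023  0.0898]
```

View pics/w8.png

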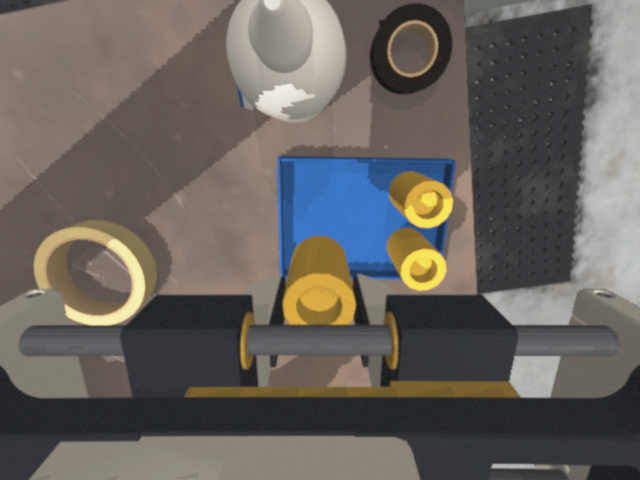

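The view shows the tray square to the gripper with corners at (280,157) and (454,160), the bush hanging at (319,300), and the two others at (428,203) and (423,268), standing undisturbed. I check the tray position from these corners by numbers only.

```bash
python3 - <<'E'
from h import *
w=cap('wrist'); a=onz(w,280,157,20)[:2];b=onz(w,454,160,20)[:2]; X=(b-a)/np.linalg.norm(b-a); Y=np.array([-X[1],X[0]])
c=(a+b)/2-55*Y; print(a,b,np.linalg.norm(b-a),np.degrees(np.arctan2(X[1],X[0])),'centre',c,'target',c-42*X)
o=bot.get_obs(); print(o['tool_pos'],tool((*(c-42*X),32),o),tool((454,282.8,32),o))
E
```

```text
[435.94587012 343.43709533] [577.91436985 314.21434326] 144.94490040138436 -11.631289009297783 centre [495.84141414 274.95512804] target [454.70387173 283.42286704]
[455.61584181 278.36593347 130.32206254] [ 0.0047 -0.002   0.0983] [ 0.004  -0.0025  0.0983]
```

play_rows(
  commands=[
    {"x": 0.004, "y": -0.002, "z": 0.015, "twist": 0},
    {"x": 0.004, "y": -0.002, "z": 0.035, "twist": 0},
    {"x": 0.004, "y": -0.002, "z": 0.055, "twist": 0},
    {"x": 0.004, "y": -0.002, "z": 0.072, "twist": 0},
    {"x": 0.004, "y": -0.002, "z": 0.084, "twist": 0},
    {"x": 0.004, "y": -0.002, "z": 0.091, "twist": 0},
    {"x": 0.004, "y": -0.002, "z": 0.095, "twist": 0},
    {"x": 0.004, "y": -0.002, "z": 0.095, "twist": 0},
  ],
)

```text
time: 30.45
tool_pos: [454.0, 282.5, 34.5]
tcp_rot: [3.141, -0.0, 1.386]
contact_force: [-0.0, -0.7, -3.4]
grip_width: 34.9
finger_force: 30.0
```

play_rows(
  commands=[
    {"x": 0, "y": 0, "z": 0.001, "twist": 0},
    {"x": 0, "y": 0, "z": 0.002, "twist": 0},
    {"x": 0, "y": 0, "z": 0.003, "twist": 0},
    {"x": 0, "y": 0, "z": 0.003, "twist": 0},
    {"x": 0, "y": 0, "z": 0.003, "twist": 0},
    {"x": 0, "y": 0, "z": 0.003, "twist": 0},
    {"x": 0, "y": 0, "z": 0.003, "twist": 0},
    {"x": 0, "y": 0, "z": 0.003, "twist": 0},
  ],
)

```text
time: 31.25
tool_pos: [454.3, 282.7, 32.3]
tcp_rot: [3.14, -0.001, 1.386]
contact_force: [-2.2, -0.4, 5.6]
grip_width: 35.1
finger_force: 30.0
```

Contact with the floor at the expected height. I relieve slightly, open part way and go up.

play_rows(
  commands=[
    {"x": 0, "y": 0, "z": -0.0005, "twist": 0},
    {"x": 0, "y": 0, "z": -0.0005, "twist": 0},
    {"x": 0, "y": 0, "z": -0.0005, "twist": 0},
    {"x": 0, "y": 0, "z": -0.0005, "twist": 0},
    {"x": 0, "y": 0, "z": -0.0005, "twist": 0},
    {"x": 0, "y": 0, "z": -0.0005, "twist": 0},
    {"x": 0, "y": 0, "z": -0.0005, "twist": 0},
    {"x": 0, "y": 0, "z": -0.0005, "twist": 0},
  ],
  jaw=0.4,
)

```text
time: 32.05
tool_pos: [453.9, 282.4, 31.9]
tcp_rot: [-3.142, -0.0, 1.386]
contact_force: [0.6, -0.1, 0.4]
grip_width: 55.2
finger_force: 0.0
```

play_rows(
  commands=[
    {"x": 0, "y": 0, "z": -0.01, "twist": 0},
    {"x": 0, "y": 0, "z": -0.03, "twist": 0},
    {"x": 0, "y": 0, "z": -0.06, "twist": 0},
    {"x": 0, "y": 0, "z": -0.09, "twist": 0},
    {"x": 0, "y": 0, "z": -0.12, "twist": 0},
    {"x": 0, "y": 0, "z": -0.14, "twist": 0},
    {"x": 0, "y": 0, "z": -0.14, "twist": 0},
    {"x": 0, "y": 0, "z": -0.14, "twist": 0},
  ],
)

```text
time: 32.85
tool_pos: [453.7, 282.4, 172.2]
tcp_rot: [3.141, -0.0, 1.386]
contact_force: [-0.6, -0.9, -0.5]
grip_width: 55.1
finger_force: 0.0
```

```bash
python3 - <<'E'
from h import *
w=cap('wrist');I=np.asarray(w['pixels']);h=cv2.cvtColor(I,cv2.COLOR_RGB2HSV).astype(int)
m=(h[...,0]>12)&(h[...,0]<34)&(h[...,1]>110)&(h[...,2]>50);n,l,s,ce=cv2.connectedComponentsWithStats(m.astype(np.uint8))
print([s[i].tolist() for i in range(1,n) if s[i,4]>200])
print('bush exp base/top',proj(w,(454.3,282.7,3)),proj(w,(454.3,282.7,63)))
c=cap('scene');I=np.asarray(c['pixels']);h=cv2.cvtColor(I,cv2.COLOR_RGB2HSV).astype(int)
print('tube stem scene exp',proj(c,(477.8,19.5,139)),proj(c,(477.8,19.5,164)),I[[225,230,235],312].tolist(),bot.get_obs()['grip_width'],bot.get_obs()['contact_force'])
t=cap('top');I=np.asarray(t['pixels']);h=cv2.cvtColor(I,cv2.COLOR_RGB2HSV).astype(int)
b=blob((h[...,2]>200)&(h[...,1]<60),(295,205,332,245));print('top stem',cv2.boundingRect(b),onz(t,*cv2.minEnclosingCircle(b)[0],164),proj(t,(477.8,19.5,164)))
E
```

```text
[[384, 171, 52, 48, 1786], [300, 195, 39, 50, 1495], [382, 221, 50, 53, 1802], [200, 312, 21, 58, 633], [418, 312, 20, 58, 621], [226, 380, 336, 18, 4028]]
bush exp base/top [318.3 210.8] [318.3 226.6]
tube stem scene exp [308.7 229.9] [308.4 220.6] [[141, 130, 119], [138, 129, 116], [135, 126, 113]] 55.518282380760475 [-0.35668231 -0.78664175  0.07100805]
top stem (306, 218, 16, 16) [473.92054238  19.26233286 164.        ] [312.9 223.9]
```

The bush stands upright in the tray, both bushes b and c are in place, and the tube stands on the mat. Handing in.

```bash
python3 -c "
from plant import bot
print(bot.close_job())"
```

```text
the job is handed in; nothing more can be done
None
```

The job is handed in at about 33 s, with no verdict shown: my last checks had the bush upright in the tray's empty half, the empty tube mouth down on the mat and the other two bushes standing; the first grasp missed harmlessly, and I viewed 11 pictures, one over the limit.

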